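Hang the round mudguard stay over the bar in the vise

TASK

The freshly degreased round-topped mudguard stay has to drip dry: pick it up by the square boss on its top and hang it, legs down, over the horizontal bar that is clamped in the vise, square across the bar and about midway between the jaws and the bar's end cap. Lower it gently onto the bar, do not drop it, and leave it hanging there at rest. Leave the lower, square-cornered stay standing where it is.

Things in the scene. Friction and masses are not known exactly. Their poses are not given: they have to be found in the camera images.
- round_stay: Steel strap (sizes in mm), 40 wide (along y), 5 thick, bent to an upside-down U in its xz plane with half-round top, standing on out-turned feet. Origin: on the table midway between feet, z up. 64 wide inside, 118 over the feet (along x). Arch inside 92, outside 97 above origin; on its middle a square grip boss 18 x 18 (sides along x, y), 97 to 137 above origin. 0.2 to 0.42 kg.
- square_stay: Bystander to leave alone: lower, wider steel stay with square corners and flat top 75 mm high, 100 mm wide over the legs, 144 mm over the feet (along x), 40 mm deep (along y), with a like 18 x 18 x 40 mm boss on top (115 mm high in all). Origin on the table midway between its feet, z up.
- bar_mid (a point): On the axis of the bar, middle of its free part. Fixed level steel rod, 24 mm diameter, axis 150 mm above the table, in a vise's brass jaws. y: along the bar; x: level, across it; z up. Jaws' side 93.5 mm off at -y, end cap (36 mm diameter) 93.5 mm off at +y; vise's top 169 mm above the table. With the stay hung, its origin is 80 mm below this point.
Things that resemble listed ones, but are neither listed nor needed, are in the scene too. What is shaped like the round_stay but blue or green is not meant.

How it is judged:
At the end, for the whole second after the job is handed in: The round stay hangs at rest over the bar: origin 80±15 mm below the bar's axis, within 30 mm across and 40 mm along the bar of its free middle, upright within 15 degrees, strap width along the bar within 17 degrees. The square stay stands within 20 mm of its start (z of round_stay in the frame of bar_mid between -0.095 and -0.065 m and x of round_stay in the frame of bar_mid between -0.03 and 0.03 m and y of round_stay in the frame of bar_mid between -0.04 and 0.04 m and angle between round_stay's own z axis and vertical below 0.26 rad and angle between the y axis of round_stay and the y axis of bar_mid, either way round below 0.3 rad and linear speed of round_stay below 0.03 m/s and distance of square_stay from where it was at the start of the episode below 0.02 m and angle between square_stay's own z axis and vertical below 0.15 rad); the robot touches nothing.
It fails at once if the round stay is dropped or thrown onto the bar (faster than 0.7 m/s within 60 mm of the bar's middle) (horizontal distance between round_stay and bar_mid below 0.06 m and linear speed of round_stay above 0.7 m/s).
It fails at once if the square-cornered stay is knocked over (angle between square_stay's own z axis and vertical above 0.5 rad).
It also fails if it takes over 40 s, if anything falls off the work surface, if the arm or the gripper's body presses on something with over 40 N, if the wrist force passes 120 N, or if a joint passes its speed limit or range.

ROBOT

A 7-joint arm with a two-finger parallel gripper is mounted at the origin on the work surface. World frame = base frame: x ahead of the robot, y to its left, z up, the work surface at z = 0. Lengths are in m, angles in rad, forces in N, time in s.
With the tool pointing down it reaches from about 0.425 to 0.925 m from the base axis. Payload 6.8 kg.
Tool frame: the origin (TCP) lies at the very end of the fingers, on their centre line; the grasp point (between the pads) lies 19 mm behind it; z points along the fingers, y is the line along which they close (so a half turn about z gives the same grasp; the last joint's range is limited). The gripper opens to 85 mm and grips with 20 to 120 N. Pads are 22 mm wide; open, the fingers measure 114 mm over their backs; the gripper's body (76 mm by 85 mm) begins 54 mm behind the grasp point. The pads swing forward as they close: fully open they stand 13 mm farther back than shut.
Start: joints at [1.185, 0.477, 0.022, 1.555, -0.011, 1.109, -0.083], TCP at [0.185, -0.649, 0.231] pointing down, gripper open.
Joint ranges: [-2.96, 2.96], [-0.34, 2.1], [-1.41, 1.46], [0.24, 2.44], [-1.37, 4.51], [0.17, 1.92], [-2.96, 2.96]. Speed limits (rad/s): [2.39, 2.39, 3.14, 3.14, 3.14, 3.14, 3.14].

INTERFACE

Orientations are given as a rotation vector (axis times angle).
In Python, from bench import get_obs, viewer, r gives the robot as it stands. The module is installed in compiled form; this text tells all that it offers.
- The arm moves only by the tool play_rows, never from a script. Its argument "commands" is a list that holds one entry, the list of rows, each a list of 5 numbers: the gripper's target within -1 to 1 (shut at 1, half-way at 0, fully open at -1), then the shift along the tool's x, y, z scaled (see below), then the turn about the tool's z scaled (see below). A call has 1 to 12 rows; each row is the pose to reach, as a shift and turn from the pose commanded when the call began, along the tool's axes at that moment; what a row does not reach only later rows make up. The controller multiplies each number of a shift by 0.2 m and each number of a turn by pi/2 rad. A row lasts 1/12 s, in which the tool goes at most 41.7 mm and 7.16 degrees, less where a joint would pass 70% of its speed; a pose out of reach is approached as far as the arm can. A call with a number of a shift or a turn outside -1 to 1 is refused whole. A call with a gripper value outside its range is refused whole. The fingers move at their own pace and stop on an object; "grip_force" is the grip in N (left out, the last holds). Time passes only in rows, so rows that repeat a pose let the fingers close. It gives the time, the measured TCP pose, the force, the opening and the grip force at its end, in the units of the state.
- get_obs(): the state, without advancing time (a new reading comes with each control period).
- viewer.grab_frame(name): name is "side" or "top" or "wrist"; returns a dict with "pixels" (384x512x3 uint8, red, green, blue), "fovy" (degrees; the focal length in pixels is half the picture's height over the tangent of half this angle, whatever the lens; pixels are square), "cx", "cy" (the principal point, pixels), "distortion" ([k1, k2, p1, p2, k3] as OpenCV has them; the pictures are not rectified), "world_to_cam" (4x4, takes a point from world to camera coordinates); the wrist camera has in their place "hand_eye" (4x4, takes a point from camera to tool coordinates, whose origin is the TCP and whose axes are the flange's). Camera axes: x right, y up, looking along -z (the intrinsics and any distortion apply to the point x, -y, -z); pixel columns grow to the right and rows downward; lengths in m; the calibration is good to about 2 mm. A picture is of the moment at which its call begins: read the wrist's pose just before it. There is no depth.
- r.hand_in(): hands the job in; it is judged then, once.
Trained networks look in a picture, given as the dict that the camera call returned (one of the last four; its "shot" number tells which), for a name from the list of things; names that differ only in an ending like _2 or _b are one class to them, and where a whole thing is asked for, a point or a joint stands for the part that bears it (a point fixed in the world has none). Each returns a list of dicts, best first, with "score" (0 to 1); they miss things now and then, are a little off and sometimes report something else, mostly with a low value. They report only what shows in the picture. A call takes as long as a camera call. They do not tell look-alikes from the thing itself.
- viewer.trace(picture, thing): "pixels" (384x512 bool, what is visible of it) and "rect" ([left, top, right, bottom] in pixels, round what is visible of it).
The state is a dict: "clock": time; "joints": joint angles; "qvel": joint speeds; "tau": joint torques, N m; "tcp_pos": TCP position; "orientation": TCP orientation; "contact_force": force on the tool from outside, world axes, zero at the start; "moment": the same for the moment, N m; "grip_width": finger opening in m; "gripper_force": force on a finger pad.
Only numpy, scipy, OpenCV 4.12 (cv2) and the standard library are available. Lean on these libraries where they do the work, as an engineer would, in place of code of your own. Each camera call takes 0.05 s, during which the arm holds its last target. There are 200 camera calls.

## Working session

There is one attempt and no reset: what is moved stays moved. The work goes in short steps, Python scripts to look and compute and a tool call to move; the robot and the scene stay as the last step left them, time stands still between calls to the robot, and variables do not carry over. Pictures are saved under pics/ and viewed, at most 10 in all, crops included, and the job is handed in when it is done.

Besides the shell and the picture viewer there is one more tool, called after "Request:" as name([rows], argument=value, ...), one row to a line, values as JSON. play_rows: Moves the arm, as the interface text tells. Shifts and turns lie within -1 to 1; 1 stands for 0.2 m of shift or pi/2 rad of turn. Its arguments: {"type":"object","properties":{"commands":{"type":"array","items":{"type":"array","items":{"type":"array","items":{"type":"number","minimum":-1,"maximum":1}}}},"grip_force":{"type":"number"}},"required":["commands"]}

```bash
mkdir -p pics; cat > h.py <<'E'
import numpy as np, cv2
from bench import get_obs, viewer, r
def K(p):
    f=p["pixels"].shape[0]/2/np.tan(np.radians(p["fovy"])/2)
    return np.array([[f,0,p["cx"]],[0,f,p["cy"]],[0,0,1.]]),np.array(p["distortion"],float)
F=np.diag([1.,-1,-1])
def w2c(p,o=None):
    if "world_to_cam" in p: return np.array(p["world_to_cam"])
    T=np.eye(4);T[:3,:3]=cv2.Rodrigues(np.array(o["orientation"],float))[0];T[:3,3]=o["tcp_pos"]
    return np.linalg.inv(T@np.array(p["hand_eye"]))
def proj(p,X,o=None):
    k,d=K(p);W=w2c(p,o);X=np.atleast_2d(np.array(X,float));c=(X@W[:3,:3].T+W[:3,3])@F
    return cv2.projectPoints(c,np.zeros(3),np.zeros(3),k,d)[0][:,0]
def at_z(p,uv,z,o=None):
    k,d=K(p);W=w2c(p,o);u=cv2.undistortPoints(np.array(uv,float).reshape(-1,1,2),k,d)[:,0]
    ray=(np.c_[u,np.ones(len(u))]@F)@W[:3,:3];C=-W[:3,:3].T@W[:3,3]
    return C+ray*((z-C[2])/ray[:,2])[:,None]
E
python3 - <<'E'
from h import *
ims=[]
o=get_obs();print(o["tcp_pos"],o["orientation"],o["grip_width"],o["clock"])
for n in ["top","side"]:
    p=viewer.grab_frame(n);im=p["pixels"][:,:,::-1].copy()
    for t in ["round_stay","square_stay"]:
        for d in viewer.trace(p,t): print(n,t,round(d["score"],2),d["rect"])
    W=w2c(p);print("cam",(-W[:3,:3].T@W[:3,3]).round(3))
    cv2.imwrite(f"pics/{n}0.png",cv2.resize(im,(800,600),interpolation=cv2.INTER_CUBIC))
E
```

```text
[ 0.18494248 -0.64852112  0.23031149] [-3.10949350e+00 -4.34797894e-01  6.06917602e-04] 0.0851391315914598 0.0
top round_stay 0.96 [175.9, 250.8, 216.2, 283.2]
top round_stay 0.78 [150.5, 203.5, 176.7, 243.0]
top round_stay 0.74 [189.8, 160.5, 208.7, 196.0]
top round_stay 0.67 [196.3, 113.9, 233.1, 135.9]
top round_stay 0.56 [136.7, 155.7, 177.2, 187.9]
top square_stay 0.82 [250.8, 137.7, 260.9, 185.6]
top square_stay 0.25 [187.3, 158.9, 208.6, 198.3]
cam [0.272 0.185 1.215]
side round_stay 0.92 [174.4, 262.9, 218.2, 349.2]
side round_stay 0.92 [267.8, 264.8, 301.1, 351.2]
side round_stay 0.86 [153.7, 203.3, 204.5, 266.5]
side round_stay 0.78 [95.2, 235.6, 145.7, 314.1]
side round_stay 0.61 [124.0, 176.3, 169.0, 237.4]
side square_stay 0.62 [190.1, 178.6, 238.4, 232.6]
cam [-0.016  0.767  0.559]
```

View pics/top0.png

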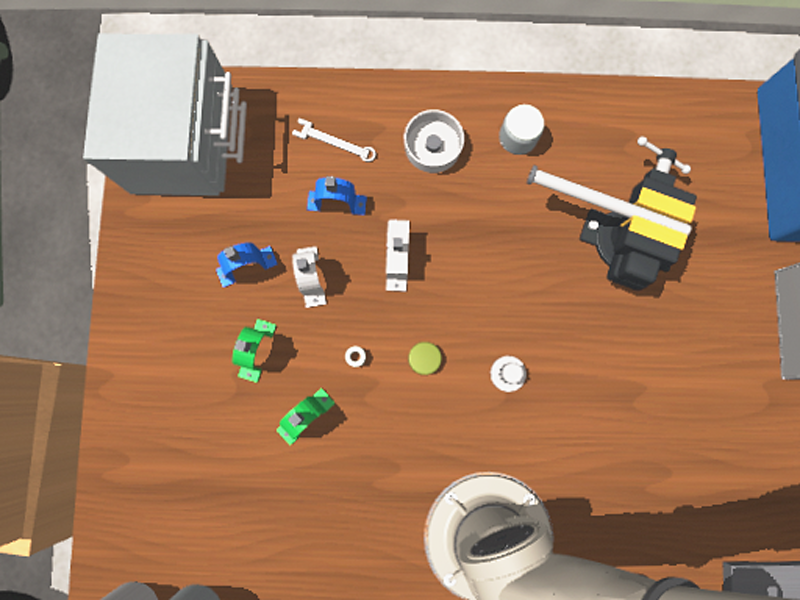

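View pics/side0.png

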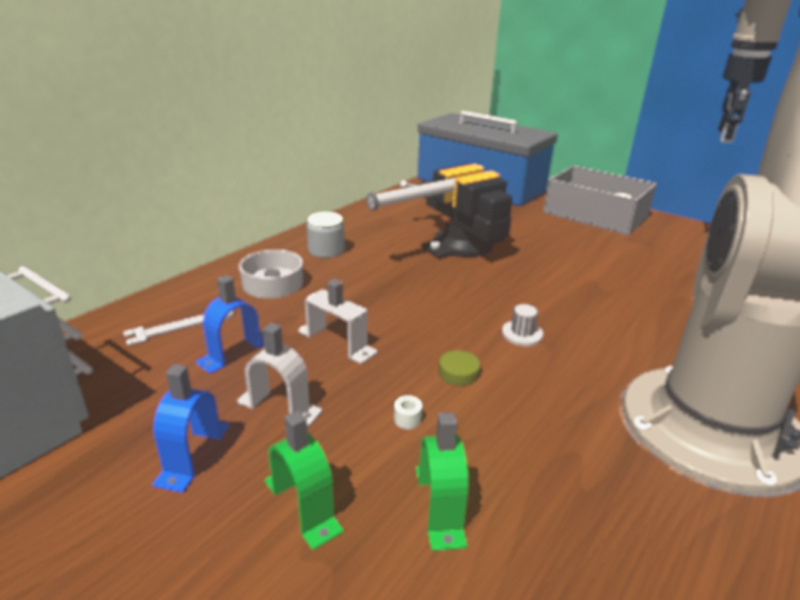

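The white round stay is at about (308,275) in the top view (800-wide) and (277,370) in the side view. The white square stay is at (398,255) and (337,320). The bar runs from its cap at (531,175) to the jaws at about (632,210) in the top view. The blue and green arches are look-alikes.

```bash
cat >> h.py <<'E'
def quads(kind):
    if kind=="round_stay":
        a=np.linspace(0,np.pi,13);R=34.5;c=60
        P=[(59,2),(34.5,2)]+[(R*np.cos(t),c+R*np.sin(t)) for t in a]+[(-34.5,2),(-59,2)];zt=97
    else: P=[(72,2),(48,2),(48,72.5),(-48,72.5),(-48,2),(-72,2)];zt=75
    Q=[]
    for (x1,z1),(x2,z2) in zip(P,P[1:]):
        d=np.array([x2-x1,z2-z1]);n=2.5*np.array([-d[1],d[0]])/np.linalg.norm(d)
        Q.append([(x+s*n[0],y,z+s*n[1]) for x,z in((x1,z1),(x2,z2)) for y in(-20,20) for s in(-1,1)])
    Q.append([(x,y,z) for x in(-9,9) for y in(-9,9) for z in(zt,zt+40)])
    return np.array(Q,float)/1000
def render(p,kind,v,o=None,S=4):
    c,s=np.cos(v[2]),np.sin(v[2]);R=np.array([[c,-s,0],[s,c,0],[0,0,1]])
    m=np.zeros((384*S,512*S),np.uint8)
    for q in quads(kind):
        u=proj(p,q@R.T+[v[0],v[1],v[3] if len(v)>3 else 0],o)
        cv2.fillConvexPoly(m,cv2.convexHull(((u+.5)*S).astype(np.int32)),255)
    return cv2.resize(m,(512,384),interpolation=cv2.INTER_AREA)/255.
def fit(views,kind,x0):
    from scipy.optimize import minimize
    def cost(v): 
        t=0
        for p,M,o in views:
            g=render(p,kind,v,o);t+=1-np.minimum(g,M).sum()/np.maximum(g,M).sum()
        return t/len(views)
    b=None
    for y in np.arange(0,np.pi,np.pi/8):
        q=minimize(cost,[x0[0],x0[1],y],method="Nelder-Mead",options=dict(initial_simplex=[[x0[0],x0[1],y],[x0[0]+.015,x0[1],y],[x0[0],x0[1]+.015,y],[x0[0],x0[1],y+.25]],xatol=2e-4,fatol=1e-4,maxiter=120))
        if b is None or q.fun<b.fun: b=q
    return b.x,b.fun
E
python3 - <<'E'
from h import *
P={n:viewer.grab_frame(n) for n in("top","side")}
def pick(n,kind,c):
    d=min(viewer.trace(P[n],kind),key=lambda d:np.hypot((d["rect"][0]+d["rect"][2])/2-c[0],(d["rect"][1]+d["rect"][3])/2-c[1]))
    return P[n],d["pixels"].astype(float),None
for k,ct,cs in (("round_stay",(199,178),(179,235)),("square_stay",(255,162),(214,205))):
    V=[pick("top",k,ct),pick("side",k,cs)]
    x0=at_z(P["top"],[ct],.05)[0]
    x,f=fit(V,k,x0);print(k,x.round(4),"yaw deg",np.degrees(x[2]).round(1),"cost",round(f,3),"reach",np.hypot(*x[:2]).round(3))
    print(" boss",proj(P["top"],[[x[0],x[1],.137]]).round(1))
a=P["top"]["pixels"][90:190,330:450,::-1];b=P["side"]["pixels"][95:170,220:340,::-1]
cv2.imwrite("pics/bar.png",np.vstack([cv2.resize(a,(480,400),interpolation=cv2.INTER_CUBIC)[:300],cv2.resize(b,(480,300),interpolation=cv2.INTER_CUBIC)]))
E
```

```text
round_stay [0.4956 0.3561 0.1918] yaw deg 11.0 cost 0.57 reach 0.61
 boss [[193.  167.5]]
square_stay [0.5423 0.1857 3.1231] yaw deg 178.9 cost 0.089 reach 0.573
 boss [[254.4 152.5]]
```

View pics/bar.png

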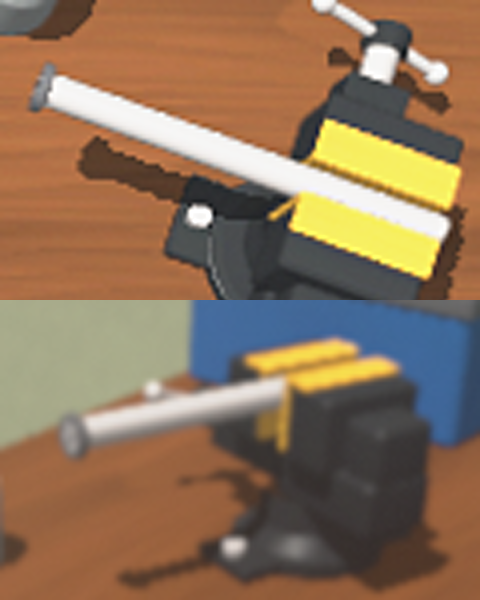

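```bash
python3 - <<'E'
from h import *
P={n:viewer.grab_frame(n) for n in("top","side")}
off=lambda x,y,ox,oy:(ox+(x+.5)/4-.5,oy+(y+.5)/4-.5)
A=at_z(P["top"],[off(52,89,330,90),off(300,175,330,90)],.15)
print("bar",A.round(4),np.linalg.norm(A[0]-A[1]))
# side view: cap inner side & jaw
B=at_z(P["side"],[off(85,132,220,95),off(286,95,220,95)],.15)
print("bar side",B.round(4),np.linalg.norm(B[0]-B[1]))
for n,c in(("top",(199,178)),("side",(179,235))):
    for d in viewer.trace(P[n],"round_stay"):
        print(n,np.round(d["rect"]),d["pixels"].sum(),round(d["score"],2))
V=[]
for n,c in(("top",(199,178)),("side",(179,235))):
    L=viewer.trace(P[n],"round_stay")
    d=min(L,key=lambda d:np.hypot((d["rect"][0]+d["rect"][2])/2-c[0],(d["rect"][1]+d["rect"][3])/2-c[1]))
    V.append((P[n],d["pixels"].astype(float),None))
for v in ([V[0]],[V[1]],V):
    x,f=fit(v,"round_stay",at_z(P["top"],[(195,172)],.1)[0]);print(x.round(4),round(f,3))
out=[]
for v in V:
    g=render(v[0],"round_stay",x);im=v[0]["pixels"][:,:,::-1].copy();im[...,2]=np.maximum(im[...,2],g*255);im[...,0]=np.maximum(im[...,0],v[1]*255)
    out.append(cv2.resize(im[140:290,110:260],(400,400),interpolation=cv2.INTER_CUBIC))
cv2.imwrite("pics/fit.png",np.hstack(out))
E
```

```text
bar [[ 0.663  -0.0609  0.15  ]
 [ 0.6047 -0.2354  0.15  ]] 0.18396840732078037
bar side [[ 0.6629 -0.0655  0.15  ]
 [ 0.5921 -0.2396  0.15  ]] 0.1879322315386418
top [149. 204. 176. 245.] 585 0.97
top [178. 252. 217. 285.] 542 0.89
top [137. 154. 177. 185.] 542 0.78
top [188. 158. 213. 197.] 557 0.71
top [194. 114. 236. 134.] 522 0.63
side [266. 266. 302. 352.] 2034 0.83
side [172. 264. 217. 348.] 2194 0.82
side [ 97. 236. 148. 314.] 2166 0.64
side [124. 176. 168. 238.] 1126 0.64
side [155. 204. 208. 271.] 1382 0.58
[0.4935 0.3575 3.3595] 0.061
[0.4948 0.3564 0.2324] 0.127
[0.4935 0.3575 3.3593] 0.098
```

View pics/fit.png

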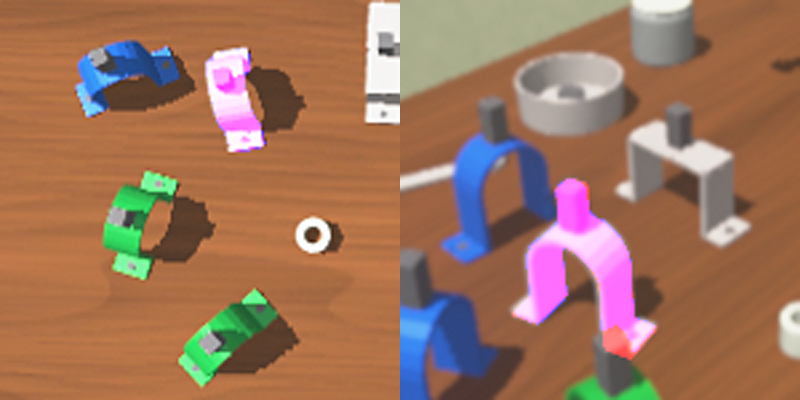

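The red fit overlay matches the white round stay in both views. It stands at (0.4937, 0.357) with yaw about 12.7°, and bar_mid is at about (0.632, -0.150). Next I plan the waypoints.

```bash
cat >> h.py <<'E'
def plan(W,start=None):
    o=get_obs();R=cv2.Rodrigues(np.array(o["orientation"],float))[0]
    p,y=(np.array(o["tcp_pos"]),np.degrees(np.arctan2(R[1,0],R[0,0]))) if start is None else (np.array(start[:3]),start[3])
    print("from",p.round(4),y.round(2) if start is None else y,"tilt",np.degrees(np.arccos(-R[2,2])).round(2))
    for w in W:
        a=np.radians(y);d=np.array(w[:3])-p;s=np.array([np.cos(a)*d[0]+np.sin(a)*d[1],np.sin(a)*d[0]-np.cos(a)*d[1],-d[2]])/.2
        print(w,"->",s.round(3),"turn",round(-(w[3]-y)/90,3),"rows",max(np.linalg.norm(d)/.0417,abs(w[3]-y)/7.16).round(1))
        p,y=np.array(w[:3]),w[3]
E
python3 -c "
from h import *
plan([(.38,-.55,.30,33),(.52,-.38,.32,50),(.58,-.17,.33,70),(.6,.02,.33,84),(.55,.2,.30,95),(.494,.357,.25,102.7)])"
```

```text
from [ 0.1851 -0.6491  0.2313] 15.92 tilt 0.0
(0.38, -0.55, 0.3, 33) -> [ 1.073 -0.209 -0.343] turn -0.19 rows 5.5
(0.52, -0.38, 0.32, 50) -> [ 1.05  -0.332 -0.1  ] turn -0.189 rows 5.3
(0.58, -0.17, 0.33, 70) -> [ 0.997 -0.445 -0.05 ] turn -0.222 rows 5.2
(0.6, 0.02, 0.33, 84) -> [ 0.927 -0.231 -0.   ] turn -0.156 rows 4.6
(0.55, 0.2, 0.3, 95) -> [ 0.869 -0.343  0.15 ] turn -0.122 rows 4.5
(0.494, 0.357, 0.25, 102.7) -> [ 0.806 -0.211  0.25 ] turn -0.086 rows 4.2
```

Request:
play_rows([
  [[-1,1,-0.2,-0.35,-0.19],[-1,1,-0.2,-0.35,-0.19],[-1,1,-0.2,-0.35,-0.19],[-1,1,-0.2,-0.35,-0.19],[-1,1,-0.2,-0.35,-0.19],[-1,1,-0.2,-0.35,-0.19]],
])

```text
clock: 1.4
tcp_pos: [0.376, -0.551, 0.3042]
orientation: [3.005, 0.908, 0.011]
contact_force: [1.9, 0.6, 0.1]
grip_width: 0.0854
gripper_force: 0.0
```

Request:
play_rows([
  [[-1,1,-0.35,-0.1,-0.19],[-1,1,-0.35,-0.1,-0.19],[-1,1,-0.35,-0.1,-0.19],[-1,1,-0.35,-0.1,-0.19],[-1,1,-0.35,-0.1,-0.19],[-1,1,-0.35,-0.1,-0.19]],
])

```text
clock: 1.9
tcp_pos: [0.5026, -0.3793, 0.3225]
orientation: [-2.837, -1.347, -0.009]
contact_force: [0.3, 0.7, 0.5]
grip_width: 0.0852
gripper_force: 0.0
```

Request:
play_rows([
  [[-1,1,-0.45,-0.05,-0.22],[-1,1,-0.45,-0.05,-0.22],[-1,1,-0.45,-0.05,-0.22],[-1,1,-0.45,-0.05,-0.22],[-1,1,-0.45,-0.05,-0.22],[-1,1,-0.45,-0.05,-0.22],[-1,1,-0.45,-0.05,-0.22]],
])

```text
clock: 2.48
tcp_pos: [0.5566, -0.1718, 0.3319]
orientation: [-2.567, -1.81, -0.003]
contact_force: [-0.9, -0.8, -0.1]
grip_width: 0.0853
gripper_force: 0.0
```

```bash
python3 -c "
from h import *
o=get_obs();p=viewer.grab_frame('wrist')
print(o['clock'],o['joints'])
im=cv2.resize(p['pixels'][:,:,::-1],(768,576),interpolation=cv2.INTER_CUBIC)
cv2.imwrite('pics/w1.png',im)
b=np.array([.632,-.15,.15]);d=np.array([.317,.948,0])*.0935
print((proj(p,[b,b+d,b-d],o)*1.5).round(0))
import pickle;pickle.dump((o,{k:p[k] for k in p if k!='shot'}),open('w1.pkl','wb'))
plan([(.6,.02,.33,84),(.55,.2,.30,95),(.494,.357,.25,102.7)])"
```

```text
2.4833 [ 0.51050897  0.273904   -0.39429608  1.63394169  0.10772222  1.25422937
 -0.24650195]
[[472. 194.]
 [477.  58.]
 [467. 310.]]
from [ 0.5557 -0.1753  0.3316] 70.14 tilt 0.03
(0.6, 0.02, 0.33, 84) -> [ 0.994 -0.124  0.008] turn -0.154 rows 4.8
(0.55, 0.2, 0.3, 95) -> [ 0.869 -0.343  0.15 ] turn -0.122 rows 4.5
(0.494, 0.357, 0.25, 102.7) -> [ 0.806 -0.211  0.25 ] turn -0.086 rows 4.2
```

View pics/w1.png

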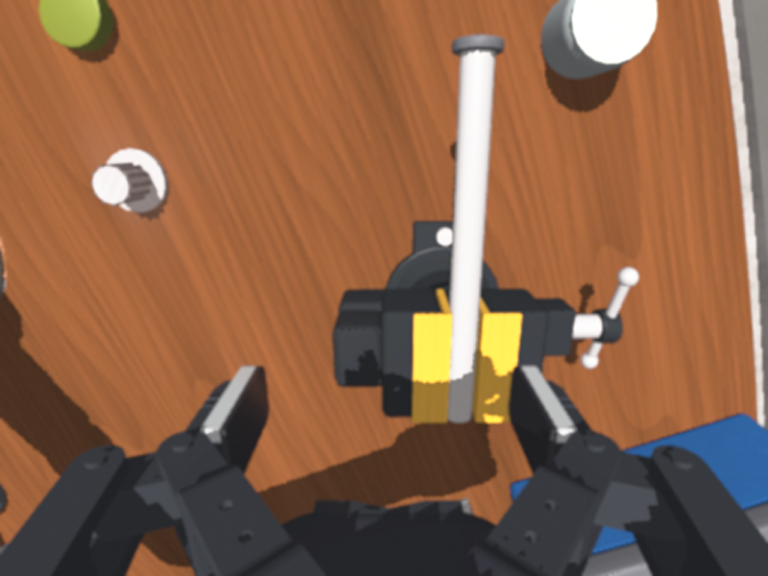

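The bar in the wrist view runs from the cap at (477,50) to the jaws at about (467,312). That matches the prediction to within about 3 mm, so bar_mid is confirmed. On to the stay.

Request:
play_rows([
  [[-1,1,-0.12,0,-0.155],[-1,1,-0.12,0,-0.155],[-1,1,-0.12,0,-0.155],[-1,1,-0.12,0,-0.155],[-1,1,-0.12,0,-0.155],[-1,1,-0.12,0,-0.155]],
])

```text
clock: 3.03
tcp_pos: [0.6019, 0.0262, 0.3313]
orientation: [-2.326, -2.107, -0.005]
contact_force: [-0.5, 1.1, 0.3]
grip_width: 0.0852
gripper_force: 0.0
```

Request:
play_rows([
  [[-1,0.87,-0.34,0.15,-0.12],[-1,0.87,-0.34,0.15,-0.12],[-1,0.87,-0.34,0.15,-0.12],[-1,0.87,-0.34,0.15,-0.12],[-1,0.87,-0.34,0.15,-0.12],[-1,0.87,-0.34,0.15,-0.12]],
])

```text
clock: 3.53
tcp_pos: [0.5502, 0.2035, 0.3005]
orientation: [-2.12, -2.315, -0.0]
contact_force: [-1.2, 1.7, 0.4]
grip_width: 0.0854
gripper_force: 0.0
```

Request:
play_rows([
  [[-1,0.8,-0.2,0.25,-0.086],[-1,0.8,-0.2,0.25,-0.086],[-1,0.8,-0.2,0.25,-0.086],[-1,0.8,-0.2,0.25,-0.086],[-1,0.8,-0.2,0.25,-0.086],[-1,0.8,-0.2,0.25,-0.086],[-1,0.8,-0.2,0.25,-0.086]],
])

```text
clock: 4.12
tcp_pos: [0.5012, 0.3533, 0.2508]
orientation: [1.97, 2.445, -0.002]
contact_force: [0.0, 0.1, 0.7]
grip_width: 0.0854
gripper_force: 0.0
```

```bash
python3 -c "
from h import *
o=get_obs();p=viewer.grab_frame('wrist')
print(o['clock'])
e=np.array([.4937,.357,0]);c=proj(p,[e+[0,0,.137]],o)[0]
L=viewer.trace(p,'round_stay')
for d in L: print(np.round(d['rect']),round(d['score'],2),d['pixels'].sum())
d=max(L,key=lambda d:d['pixels'][int(c[1])-6:int(c[1])+7,int(c[0])-6:int(c[0])+7].sum())
x,f=fit([(p,d['pixels'].astype(float),o)],'round_stay',e);print(x.round(4),np.degrees(x[2])%180,f)
im=p['pixels'][:,:,::-1].copy();g=render(p,'round_stay',x,o);im[...,2]=np.maximum(im[...,2],g*255)
cv2.imwrite('pics/w2.png',im)
plan([(x[0],x[1],.18,90+np.degrees(x[2])%180),(x[0],x[1],.102,90+np.degrees(x[2])%180)])"
```

```text
4.1167
[326. 163. 397. 259.] 0.93 3352
[ 89.  10. 206.  90.] 0.87 4418
[267.   2. 326. 106.] 0.68 3931
[211. 137. 298. 188.] 0.59 3027
[  0.  64.  95. 156.] 0.57 3655
[0.4948 0.3578 0.2125] 12.174924076754037 0.039359779924349025
from [0.5019 0.3526 0.2514] 102.14 tilt 0.1
(np.float64(0.4948455497772801), np.float64(0.35777362535985413), 0.18, np.float64(102.17492407675404)) -> [ 0.033 -0.029  0.357] turn -0.0 rows 1.7
(np.float64(0.4948455497772801), np.float64(0.35777362535985413), 0.102, np.float64(102.17492407675404)) -> [0.   0.   0.39] turn -0.0 rows 1.9
```

View pics/w2.png

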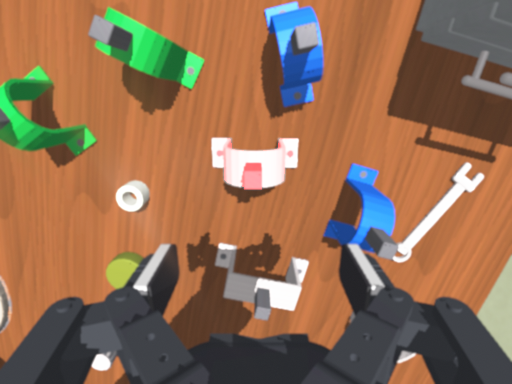

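The red fit sits on the white round stay at about (253,165), with 4% mismatch, and the neighbours are clear of the fingers. I'll descend and grip.

Request:
play_rows([
  [[-1,0.035,-0.03,0.3,0],[-1,0.035,-0.03,0.3,0],[-1,0.035,-0.03,0.5,0],[-1,0.035,-0.03,0.65,0],[-1,0.035,-0.03,0.735,0],[-1,0.035,-0.03,0.735,0],[-1,0.035,-0.03,0.735,0],[-1,0.035,-0.03,0.735,0]],
], grip_force=50)

```text
clock: 4.88
tcp_pos: [0.4939, 0.3609, 0.106]
orientation: [1.97, 2.446, 0.004]
contact_force: [0.6, -0.0, -0.4]
grip_width: 0.0852
gripper_force: 0.0
```

Request:
play_rows([
  [[1,0,0,0,0],[1,0,0,0,0],[1,0,0,0,0],[1,0,0,0,0],[1,0,0,0,0],[1,0,0,0,0],[1,0,0,0,0],[1,0,0,0,0],[1,0,0,0,0],[1,0,0,0,0]],
], grip_force=60)

```text
clock: 5.72
tcp_pos: [0.4924, 0.3613, 0.1045]
orientation: [1.968, 2.448, 0.001]
contact_force: [1.5, 0.6, 2.8]
grip_width: 0.0171
gripper_force: 61.7
```

Request:
play_rows([
  [[1,0,0,-0.05,0],[1,0,0,-0.15,0],[1,0,0,-0.3,0],[1,0,0,-0.45,0],[1,0,0,-0.6,0],[1,0,0,-0.8,0],[1,0,0,-1,0],[1,0,0,-1,0],[1,0,0,-1,0],[1,0,0,-1,0]],
])

```text
clock: 6.55
tcp_pos: [0.4913, 0.3603, 0.3032]
orientation: [-1.968, -2.449, 0.004]
contact_force: [-0.0, 0.3, -4.9]
grip_width: 0.0168
gripper_force: 60.9
```

```bash
python3 -c "
from h import *
o=get_obs();print(o['grip_width'],o['contact_force'])
plan([(.55,.2,.34,95),(.61,.03,.35,85),(.633,-.149,.35,71.5)])"
```

```text
0.0168289330109724 [-0.01924135  0.29901682 -4.91878316]
from [0.4913 0.3603 0.3032] 102.42 tilt 0.14
(0.55, 0.2, 0.34, 95) -> [-0.846  0.114 -0.184] turn 0.082 rows 4.2
(0.61, 0.03, 0.35, 85) -> [-0.873  0.225 -0.05 ] turn 0.111 rows 4.3
(0.633, -0.149, 0.35, 71.5) -> [-0.882  0.193 -0.   ] turn 0.15 rows 4.3
```

Request:
play_rows([
  [[1,-0.1,0.01,-0.05,0.01],[1,-0.22,0.03,-0.1,0.02],[1,-0.35,0.05,-0.15,0.03],[1,-0.48,0.07,-0.18,0.045],[1,-0.61,0.08,-0.18,0.06],[1,-0.73,0.1,-0.18,0.07],[1,-0.85,0.115,-0.18,0.082],[1,-0.85,0.115,-0.18,0.082]],
])

```text
clock: 7.22
tcp_pos: [0.5526, 0.1924, 0.3371]
orientation: [2.132, 2.306, -0.011]
contact_force: [0.6, -1.8, -4.5]
grip_width: 0.0171
gripper_force: 60.9
```

Request:
play_rows([
  [[1,-0.12,0.03,-0.05,0.015],[1,-0.24,0.06,-0.05,0.03],[1,-0.37,0.09,-0.05,0.045],[1,-0.5,0.13,-0.05,0.06],[1,-0.62,0.16,-0.05,0.08],[1,-0.75,0.19,-0.05,0.095],[1,-0.87,0.225,-0.05,0.11],[1,-0.87,0.225,-0.05,0.11]],
])

```text
clock: 7.88
tcp_pos: [0.6121, 0.0227, 0.3476]
orientation: [2.324, 2.113, -0.009]
contact_force: [0.5, -1.4, -3.7]
grip_width: 0.0171
gripper_force: 60.9
```

Request:
play_rows([
  [[1,-0.12,0.03,0,0.02],[1,-0.25,0.05,0,0.04],[1,-0.38,0.08,0,0.06],[1,-0.51,0.11,0,0.08],[1,-0.63,0.14,0,0.1],[1,-0.75,0.16,0,0.125],[1,-0.83,0.18,0,0.14],[1,-0.88,0.19,0,0.15],[1,-0.88,0.19,0,0.15],[1,-0.88,0.19,0,0.15],[1,-0.88,0.19,0,0.15]],
])

```text
clock: 8.8
tcp_pos: [0.6342, -0.1456, 0.3504]
orientation: [-2.544, -1.842, -0.002]
contact_force: [0.4, 0.3, -3.7]
grip_width: 0.0172
gripper_force: 60.9
```

```bash
python3 -c "
from h import *
o=get_obs();print(o['clock'],o['grip_width'],o['contact_force'])
plan([(.633,-.149,.23,71.5)])
P=[viewer.grab_frame(n) for n in('top','side','wrist')]
ims=[]
for p,s in zip(P[1:],((100,60,260,200),)*2):
    im=p['pixels'][:,:,::-1]
    if p is P[1]: im=cv2.resize(im[60:180,210:370],(400,300))
    else: im=cv2.resize(im,(400,300))
    ims.append(im)
cv2.imwrite('pics/c1.png',np.hstack(ims))"
```

```text
8.8 0.017196528282531157 [ 0.40633113  0.25587066 -3.67124685]
from [ 0.6342 -0.1456  0.3504] 71.8 tilt 0.09
(0.633, -0.149, 0.23, 71.5) -> [-0.018 -0.001  0.602] turn 0.003 rows 2.9
```

View pics/c1.png

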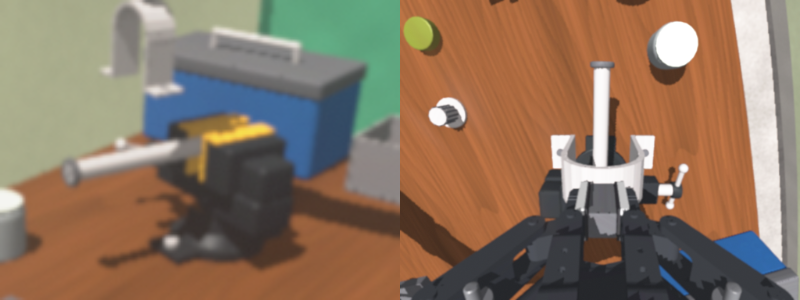

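The stay hangs level and upright from the gripper. In the wrist view the arch (legs at x≈563 and 642) straddles the bar (x≈602) symmetrically. Lowering it now, slowly at the end.

Request:
play_rows([
  [[1,-0.01,0,0.05,0],[1,-0.015,0,0.12,0],[1,-0.015,0,0.2,0],[1,-0.015,0,0.28,0],[1,-0.015,0,0.36,0],[1,-0.015,0,0.44,0],[1,-0.015,0,0.52,0],[1,-0.015,0,0.6,0],[1,-0.015,0,0.67,0],[1,-0.015,0,0.73,0],[1,-0.015,0,0.77,0],[1,-0.015,0,0.79,0]],
])

```text
clock: 9.95
tcp_pos: [0.6324, -0.1506, 0.1907]
orientation: [-2.546, -1.838, 0.002]
contact_force: [-0.3, 0.0, -4.4]
grip_width: 0.017
gripper_force: 60.8
```

Request:
play_rows([
  [[1,0,0,0.015,0],[1,0,0,0.03,0],[1,0,0,0.045,0],[1,0,0,0.06,0],[1,0,0,0.07,0],[1,0,0,0.075,0],[1,0,0,0.075,0],[1,0,0,0.075,0]],
])

```text
clock: 10.62
tcp_pos: [0.6332, -0.1508, 0.1774]
orientation: [2.548, 1.838, 0.0]
contact_force: [-0.2, 0.3, -4.0]
grip_width: 0.0171
gripper_force: 60.8
```

Not touching yet, so I'll go on in 1 mm rows.

Request:
play_rows([
  [[1,0,0,0.005,0],[1,0,0,0.01,0],[1,0,0,0.015,0],[1,0,0,0.015,0]],
])

```text
clock: 10.95
tcp_pos: [0.6332, -0.1508, 0.1746]
orientation: [2.547, 1.838, 0.0]
contact_force: [-1.0, -0.3, -1.9]
grip_width: 0.0171
gripper_force: 61.1
```

Request:
play_rows([
  [[1,0,0,0.005,0],[1,0,0,0.01,0],[1,0,0,0.01,0]],
])

```text
clock: 11.2
tcp_pos: [0.6334, -0.1508, 0.1744]
orientation: [2.547, 1.837, 0.0]
contact_force: [-5.4, 1.5, 9.0]
grip_width: 0.0172
gripper_force: 62.9
```

Contact confirmed (+9 N). I'll ease off slightly and release gradually.

Request:
play_rows([
  [[1,0,0,-0.004,0],[1,0,0,-0.004,0],[0.5,0,0,-0.004,0],[0.4,0,0,-0.004,0],[0.2,0,0,-0.004,0],[0,0,0,-0.004,0],[-0.2,0,0,-0.004,0],[-0.4,0,0,-0.004,0],[-0.4,0,0,-0.004,0]],
], grip_force=20)

```text
clock: 11.95
tcp_pos: [0.6331, -0.1508, 0.173]
orientation: [-2.548, -1.838, 0.0]
contact_force: [0.2, 0.1, -0.3]
grip_width: 0.0596
gripper_force: 0.0
```

Request:
play_rows([
  [[-0.4,0,0,-0.03,0],[-0.4,0,0,-0.08,0],[-0.4,0,0,-0.15,0],[-0.4,0,0,-0.25,0],[-0.4,0,0,-0.4,0],[-0.4,0,0,-0.55,0],[-0.4,0,0,-0.7,0],[-0.4,0,0,-0.7,0],[-0.4,0,0,-0.7,0],[-0.4,0,0,-0.7,0]],
])

```text
clock: 12.78
tcp_pos: [0.6329, -0.1508, 0.3134]
orientation: [2.547, 1.838, 0.0]
contact_force: [-0.5, 0.3, -0.2]
grip_width: 0.0596
gripper_force: 0.0
```

```bash
python3 -c "
from h import *
o=get_obs();print(o['clock'],o['grip_width'],o['contact_force'])
P=[viewer.grab_frame(n) for n in('side','wrist')]
cv2.imwrite('pics/c2.png',np.hstack([cv2.resize(P[0]['pixels'][60:180,210:370,::-1],(400,300)),cv2.resize(P[1]['pixels'][:,:,::-1],(400,300))]))
for p,oo in((P[0],None),(P[1],o)):
    c=proj(p,[[.633,-.15,.15]],oo)[0];L=viewer.trace(p,'round_stay')
    if not L: print('none');continue
    d=min(L,key=lambda d:np.hypot((d['rect'][0]+d['rect'][2])/2-c[0],(d['rect'][1]+d['rect'][3])/2-c[1]))
    g=render(p,'round_stay',(.633,-.15,np.radians(-18.5),.07),oo);M=d['pixels']
    print(np.round(d['rect']),'IoU with hung pose',np.minimum(g,M).sum()/np.maximum(g,M).sum())
"
```

```text
12.7833 0.059637182257034994 [-0.47396561  0.33769389 -0.21991371]
[255. 103. 281. 150.] IoU with hung pose 0.7023508011523364
[211. 143. 298. 203.] IoU with hung pose 0.7535809254342893
```

View pics/c2.png

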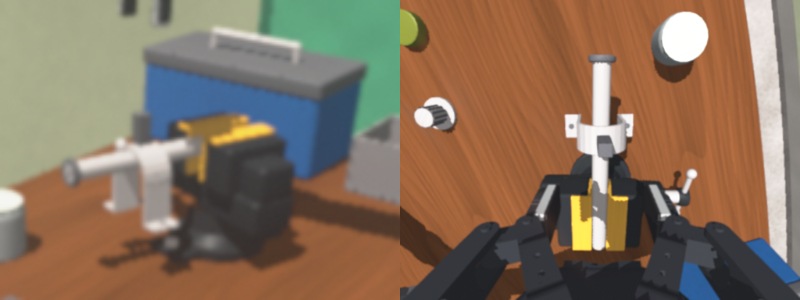

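The stay hangs square across the bar, midway between cap (601,58) and jaws, with the boss at about (604,146) in the wrist view. I'll let it settle and check that it is still.

Request:
play_rows([
  [[-0.4,0,0,-0.1,0],[-0.4,0,0,-0.1,0],[-0.4,0,0,-0.1,0],[-0.4,0,0,-0.1,0],[-0.4,0,0,-0.1,0],[-0.4,0,0,-0.1,0],[-0.4,0,0,-0.1,0],[-0.4,0,0,-0.1,0],[-0.4,0,0,-0.1,0],[-0.4,0,0,-0.1,0],[-0.4,0,0,-0.1,0],[-0.4,0,0,-0.1,0]],
])

```text
clock: 13.98
tcp_pos: [0.6332, -0.1508, 0.3332]
orientation: [2.547, 1.838, 0.0]
contact_force: [0.8, 0.4, 0.7]
grip_width: 0.0595
gripper_force: 0.0
```

Request:
play_rows([
  [[-0.4,0,0,0,0],[-0.4,0,0,0,0],[-0.4,0,0,0,0],[-0.4,0,0,0,0],[-0.4,0,0,0,0],[-0.4,0,0,0,0],[-0.4,0,0,0,0],[-0.4,0,0,0,0],[-0.4,0,0,0,0],[-0.4,0,0,0,0],[-0.4,0,0,0,0],[-0.4,0,0,0,0]],
])

```text
clock: 14.98
tcp_pos: [0.6331, -0.1508, 0.3331]
orientation: [2.548, 1.838, -0.0]
contact_force: [0.8, 0.6, -1.1]
grip_width: 0.0599
gripper_force: 0.0
```

```bash
python3 -c "
from h import *
a=[viewer.grab_frame('side')['pixels'].astype(float) for i in range(8)]
for k in a[1:]: print(abs(k-a[0])[95:155,245:290].mean().round(2),end=' ')
o=get_obs();p=viewer.grab_frame('wrist');L=viewer.trace(p,'round_stay')
c=proj(p,[[.633,-.15,.12]],o)[0];d=min(L,key=lambda d:np.hypot((d['rect'][0]+d['rect'][2])/2-c[0],(d['rect'][1]+d['rect'][3])/2-c[1]));M=d['pixels'].astype(float)
from scipy.spatial.transform import Rotation as Ro
from scipy.optimize import minimize
def ren(v,S=4):
    R=(Ro.from_euler('z',v[2])*Ro.from_euler('xy',v[3:5])).as_matrix();m=np.zeros((384*S,512*S),np.uint8)
    for q in quads('round_stay'):
        cv2.fillConvexPoly(m,cv2.convexHull(((proj(p,(q-[0,0,.08])@R.T+[v[0],v[1],.15],o)+.5)*S).astype(np.int32)),255)
    return cv2.resize(m,(512,384),interpolation=cv2.INTER_AREA)/255.
f=lambda v:1-np.minimum(ren(v),M).sum()/np.maximum(ren(v),M).sum()
x0=np.array([.633,-.15,-.32,0,0])
s=minimize(f,x0,method='Nelder-Mead',options=dict(initial_simplex=np.vstack([x0,x0+np.diag([.01,.01,.1,.1,.1])])))
print();print(s.x.round(3),round(s.fun,3),o['clock'])
p=viewer.grab_frame('top');sq=max(viewer.trace(p,'square_stay'),key=lambda d:d['score']);print(sq['rect'])
"
```

```text
0.48 0.48 0.48 0.49 0.49 0.49 0.49 
[ 0.632 -0.154 -0.334 -0.004  0.078] 0.027 15.3833
[250.5, 139.9, 262.6, 189.6]
```

The stay is at rest within 5 mm of the target, tilted about 4°. The square stay is unmoved.

```bash
python3 -c "
from h import *
print(r.hand_in())"
```

```text
the job is handed in; nothing more can be done
None
```

I hung the round stay on the bar and handed the job in at about 15 s of robot time; the hand-in returned no verdict. My last check showed it at rest, about 5 mm from the bar's free middle and tilted about 4°, with the square stay where it started.

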